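# Unlock the sliding hatch of a dish station and lock it open

## Robot

A 6-joint arm with a two-finger parallel gripper is mounted at the origin on a cart in front of the work surface, level with it; the furniture and walls round the work are solid. World frame = base frame: x ahead of the robot, y to its left, z up, the work surface at z = 0. Lengths are in m, angles in rad, forces in N, time in s.
With the tool pointing down it reaches from about 0.275 to 0.75 m from the base axis. Payload 10.2 kg.
Tool frame: the origin (TCP) lies at the centre of the arm's flange, where the gripper is bolted on; the fingertips stand 166 mm ahead of it and the grasp point (between the pads) lies 147 mm ahead of it; z points along the fingers, y is the line along which they close (so a half turn about z gives the same grasp; the last joint's range is limited). The gripper opens to 88 mm and grips with 3 to 60 N. Pads are 18 mm wide; open, the fingers measure 123 mm over their backs; the gripper's body (75 mm by 187 mm) begins 45 mm behind the grasp point.
Start: joints at [-0.223, 0.313, 1.498, -0, 1.331, -0.223], TCP at [0.525, -0, 0.405] pointing down, gripper open.
Joint ranges: [-2.94, 2.94], [-0.97, 2.17], [0.19, 2.56], [-1.23, 4.37], [0.02, 3.11], [-2.88, 2.88]. Speed limits (rad/s): [2.39, 2.39, 3.01, 3.14, 3.14, 3.14].

## Interface

Orientations are given as a rotation vector (axis times angle).
In Python, from plant import * gives the robot as it stands. The module is installed in compiled form; this text tells all that it offers.
- The arm moves only by the tool move_arm, never from a script. Its argument "moves" is a list of rows, each a list of 6 numbers: the shift along the world's x, y, z as a fraction of full scale, then the turn, a rotation vector about the world's x, y, z as a fraction of full scale. A call has 1 to 10 rows; each row is the pose to reach, as a shift and turn from the pose commanded when the call began; what a row does not reach only later rows make up. Full scale, the value 1, is 400 mm for a shift and 60 degrees for a turn. A row lasts 1/8 s, in which the tool goes at most 62.5 mm and 10.7 degrees, less where a joint would pass 70% of its speed; a pose out of reach is approached as far as the arm can. A call with a number of a shift or a turn outside -1 to 1 is refused whole. A call with a gripper value outside its range is refused whole. "gripper" is the closure, from -1 (fully open) to 1 (shut), set as the call begins (left out, the last holds). The fingers move at their own pace and stop on an object; "grip_force" is the grip in N (left out, the last holds). Time passes only in rows, so rows that repeat a pose let the fingers close. It gives the time, the measured TCP pose, the force, the opening and the grip force at its end, in the units of the state.
- get_obs(): the state, without advancing time (a new reading comes with each control period).
- snapshot(name): name is "scene" or "side" or "wrist"; returns a dict with "image" (480x640x3 uint8, blue, green, red), "fx", "fy", "cx", "cy" (pixels), "xyz" and "orientation" of the camera in the world. Camera axes: x right, y down, z forward; pixel columns grow to the right and rows downward; lengths in m; the calibration is good to about 2 mm. A picture is of the moment at which its call begins. There is no depth.
- job_done(): hands the job in; it is judged then, once.
Trained networks look in a picture, given as the dict that the camera call returned (one of the last four; its "shot" number tells which), for a name from the list of things; names that differ only in an ending like _2 or _b are one class to them, and where a whole thing is asked for, a point or a joint stands for the part that bears it (a point fixed in the world has none). Each returns a list of dicts, best first, with "conf" (0 to 1); they miss things now and then, are a little off and sometimes report something else, mostly with a low value. They report only what shows in the picture. A call takes as long as a camera call.
- trace(picture, name): "pixels" (480x640 bool, what is visible of it) and "at" ([column, row] in pixels, amid what is visible of it).
The state is a dict: "clock": time; "joint_positions": joint angles; "qd": joint speeds; "tau": joint torques, N m; "tool_pos": TCP position; "orientation": TCP orientation; "force": force on the tool from outside, world axes, zero at the start; "wrist_torque": the same for the moment, N m; "grip_width": finger opening in m; "grip_force": force on a finger pad.
Only numpy, scipy, OpenCV 4.12 (cv2) and the standard library are available. Lean on these libraries where they do the work, as an engineer would, in place of code of your own. Each camera call takes 0.05 s, during which the arm holds its last target. There are 200 camera calls.

## Task

Open the hatch of the white dish station so that the dish inside can be reached: pull the black spring-plunger knob out to free the sliding cover, slide the cover to the left, and leave it locked open, with the plunger's pin sprung fully home in the open hole of its rail. Where that hole lies has to be felt for. Let go, and leave the timer, the cup and the small bottle beside the station where they stand.

Things in the scene. Friction and masses are not known exactly. Their poses are not given: they have to be found in the camera images.
- station: Dish station: fixed white box 140 (x) x 270 (y) mm, deck 58 mm high, a hood over its back half. Origin on the worktop; x points away from the robot (front face -75, back +65 mm), y to the left along the box, z up; turned by up to 0.2 rad. The front half, with the well, is open above.
- hood_edge (a point): Middle of the lower front edge of the hood, a white slab 30 mm thick over the station's whole length. The edge is 167 mm above the worktop, 58 mm higher than the knob's middle and 4 mm further from the robot, so a gripper pointing straight down cannot get at the knob; one tilted 30 to 45 degrees, coming from the robot's side and above, can.
- cover_plate (a point): Middle of the top of the sliding aluminium cover, 69 x 110 x 5 mm, 64 mm above the worktop, in front of the hood's edge. It covers the well when closed. A grey bracket on its rear edge carries the plunger, which travels with it.
- cover (a joint): Slide of the cover along the station's +y, in m. 0 = closed, as it starts; hard stop at 0.122; friction 2 to 5 N. The open hole takes the pin at a value between 0.088 and 0.112, different each time. When the released pin passes over it, it snaps in by itself and the cover stops dead (about 2 mm play either way).
- closed_hole (a point): Mouth of the closed hole in the steel index rail behind the cover, which is fixed to the station and runs along its y, face leaning 35 degrees to the robot. The pin (8 mm) is in this hole at the start and locks the cover (2 mm play). The only other hole, the open one, is in an adjustable strip of the rail further along +y; elsewhere the rail is smooth.
- plunger (a joint): Pull of the plunger along its own axis, in m. 0 = pin fully home in a hole; 0.007 = pin just clear, resting on the rail between the holes; 0.010 = pulled to its stop. A spring draws it back, 6 N at 0 and 9 N at the stop; it does not stay out by itself.
- knob_grip (a point): Middle of the plunger's round black knob, 26 mm diameter, 24 mm long; moves with it; has the station's axes. Home and closed at x -5, y -60, z 108 mm in the station's frame. The axis leans 35 degrees from vertical towards the robot: pull along (-0.574, 0, 0.819) of the station's frame. 25 mm below it along the axis a 22 mm collar, at 30 mm a bracket 34 mm wide (y). Free on both y sides.
- kitchen_timer: Flat white lab timer, 66 x 66 x 19 mm, loose, to the right of the station; origin at the middle of its underside.
- cup: Specimen cup with a wide screw lid, 67 mm diameter, 68 mm high, loose, to the left of the station; origin at the middle of its underside.
- oil_bottle: Small round bottle, 28 mm diameter, 67 mm high, loose, to the left of the station nearer the robot; origin at the middle of its underside.

How it is judged:
On the way:
1. the knob is pulled out clear of the closed hole, the cover still closed (value of joint plunger above 0.0065 m and value of joint cover below 0.006 m), for 0.05 s.
At the end, for the whole second after the job is handed in: The cover stands open (82 to 118 mm), at rest and locked: the plunger's pin is home in the open hole, within 2 mm of fully in (value of joint cover between 0.082 and 0.118 m and value of joint plunger below 0.002 m and velocity of joint cover between -0.01 and 0.01 m/s); the robot touches nothing.
It fails at once if the timer, cup or small bottle is moved by more than 20 mm or tipped (distance of any of kitchen_timer, cup, oil_bottle from where it was at the start of the episode above 0.02 m or angle between any of cup, oil_bottle's own z axis and vertical above 0.5 rad).
It also fails if it takes over 38 s, if anything falls off the work surface, if the arm or the gripper's body presses on something with over 40 N, if the wrist force passes 120 N, or if a joint passes its speed limit or range.

## Working session

There is one attempt and no reset: what is moved stays moved. The work goes in short steps, Python scripts to look and compute and a tool call to move; the robot and the scene stay as the last step left them, time stands still between calls to the robot, and variables do not carry over. Pictures are saved under pics/ and viewed, at most 10 in all, crops included, and the job is handed in when it is done.

Besides the shell and the picture viewer there is one more tool, called after "Request:" as a command line: name --pt "numbers of a row" for each row, then --argument value for the rest. move_arm: Moves the arm, as the interface text tells. Its arguments: {"type":"object","properties":{"moves":{"type":"array"},"gripper":{"type":"number"},"grip_force":{"type":"number"}},"required":["moves"]}

```bash
mkdir -p pics; cat > h.py <<'E'
from plant import *
import numpy as np, cv2
from scipy.spatial.transform import Rotation as R
def cam(p):
    o=np.array(p["orientation"]); 
    return np.array(p["xyz"]), (R.from_rotvec(o).as_matrix() if o.shape==(3,) else o)
def ray(p,uv):
    c,M=cam(p); d=M@np.array([(uv[0]-p["cx"])/p["fx"],(uv[1]-p["cy"])/p["fy"],1]); return c,d/np.linalg.norm(d)
def proj(p,X):
    c,M=cam(p); q=(np.array(X)-c)@M; return np.array([p["cx"]+p["fx"]*q[...,0]/q[...,2],p["cy"]+p["fy"]*q[...,1]/q[...,2]]).T
def tri(rs):
    A=0;b=0
    for c,d in rs:
        P=np.eye(3)-np.outer(d,d);A=A+P;b=b+P@c
    X=np.linalg.solve(A,b); return X,[float(np.linalg.norm((np.eye(3)-np.outer(d,d))@(X-c))) for c,d in rs]
E
python3 - <<'E'
from h import *
o=get_obs();print({k:np.round(v,4).tolist() for k,v in o.items()})
S={}
for n in("scene","side","wrist"):
    p=snapshot(n);cv2.imwrite(f"pics/{n}0.png",p["image"]);c,M=cam(p);print(n,c.round(3),M[:,2].round(3))
    for t in("station","hood_edge","cover_plate","knob_grip","closed_hole","kitchen_timer","cup","oil_bottle"):
        r=trace(p,t)
        if r: print(t,[(round(q["conf"],2),np.round(q["at"],1).tolist(),int(q["pixels"].sum())) for q in r[:2]]); S.setdefault(t,[]).append(ray(p,r[0]["at"]))
for t,r in S.items():
    if len(r)>1: X,e=tri(r);print(t,X.round(4),np.round(e,4))
E
```

```text
{'clock': 0.0, 'joint_positions': [-0.2234, 0.3134, 1.4985, 0.0, 1.331, -0.2234], 'qd': [-0.0008, 0.0, -0.0001, 0.0002, 0.0012, -0.0011], 'tau': [-0.0002, -40.2219, -25.2265, 0.0695, 0.0354, -0.0001], 'tool_pos': [0.525, 0.0, 0.4042], 'orientation': [-2.2207, -2.2207, 0.001], 'force': [-0.3675, 0.2746, 0.0671], 'wrist_torque': [0.069, 0.0208, -0.0044], 'grip_force': 0.0, 'grip_width': 0.0883}
scene [-0.275 -0.487  0.79 ] [ 0.695  0.404 -0.595]
station [(0.64, [377.3, 264.8], 13931)]
hood_edge [(0.77, [374.0, 265.3], 14075)]
cover_plate [(0.95, [390.0, 283.8], 1602)]
knob_grip [(0.64, [394.6, 264.3], 136)]
closed_hole [(0.58, [376.7, 262.1], 13921)]
kitchen_timer [(0.66, [463.8, 317.9], 892)]
cup [(0.86, [297.4, 235.6], 733), (0.67, [375.6, 263.7], 13929)]
oil_bottle [(0.71, [277.6, 270.8], 307)]
side [ 0.051 -0.757  0.496] [ 0.486  0.77  -0.413]
station [(0.75, [370.7, 294.0], 18511), (0.37, [365.0, 309.9], 2120)]
hood_edge [(0.73, [367.8, 292.1], 18137)]
cover_plate [(0.89, [365.2, 308.5], 2267)]
knob_grip [(0.82, [374.1, 289.1], 239), (0.6, [367.4, 292.3], 18283)]
closed_hole [(0.7
[... 251 characters left out ...]
312.7], 29552)]
hood_edge [(0.84, [314.4, 311.9], 30159), (0.35, [270.0, 418.8], 2301)]
knob_grip [(0.42, [294.3, 430.1], 139)]
closed_hole [(0.83, [312.9, 312.9], 29538)]
cup [(0.79, [354.1, 159.9], 4698)]
oil_bottle [(0.71, [248.4, 166.1], 904)]
station [ 0.5416 -0.1442  0.0448] [0.0188 0.0159 0.0334]
hood_edge [ 0.539  -0.1397  0.0462] [0.0162 0.0159 0.0302]
cover_plate [ 0.4874 -0.2169  0.0739] [0.0034 0.0034]
knob_grip [ 0.5029 -0.2151  0.1073] [0.0022 0.0034 0.0052]
closed_hole [ 0.5393 -0.142   0.0487] [0.0212 0.0123 0.033 ]
kitchen_timer [ 0.5282 -0.3681  0.012 ] [0.0009 0.0009]
cup [0.5518 0.0472 0.0545] [0.001  0.0029 0.0039]
oil_bottle [0.4511 0.0378 0.0271] [0.003  0.0026 0.0027]
```

```bash
python3 - <<'E'
import cv2,numpy as np
a=cv2.imread("pics/scene0.png")[190:370,230:520];b=cv2.imread("pics/side0.png")[190:420,230:520]
f=lambda i:cv2.resize(i,(400,int(i.shape[0]*400/i.shape[1])),interpolation=cv2.INTER_CUBIC)
a,b=f(a),f(b);w=cv2.resize(cv2.imread("pics/wrist0.png"),(370,278))
c=np.zeros((600,800,3),np.uint8);c[:a.shape[0],:400]=a;c[:b.shape[0],400:]=b;c[322:,:370]=w;cv2.imwrite("pics/m0.png",c)
E
```

```text
(no output)
```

View pics/m0.png

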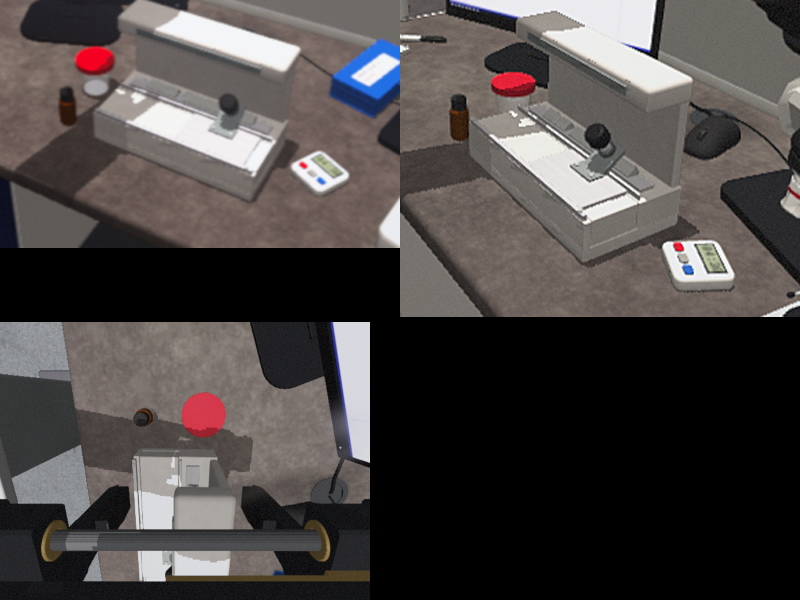

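The mosaic shows the knob under the hood's front edge, at about (395,264) in the scene view and (374,289) in the side view. The cup and bottle stand to the left and the timer to the right. Next I fit the station's pose from its silhouette.

```bash
cat > fit.py <<'E'
from h import *
from scipy.optimize import minimize
from itertools import product
def box(a,b): return np.array(list(product(*zip(a,b))))
ps=[];ms=[];kn=[]
for n in("scene","side"):
    p=snapshot(n);ps.append(p);ms.append(trace(p,"station")[0]["pixels"]);kn.append(np.array(trace(p,"knob_grip")[0]["at"]))
def W(v,X): return R.from_euler('z',v[2]).apply(X)+[v[0],v[1],0]
def sil(v,p):
    m=np.zeros((480*4,640*4),np.uint8)
    for B in(box((-.075,-.135,0),(.065,.135,.058)),box((-.001,-.135,.167),(.065,.135,.197)),box((v[3],-.135,.05),(.065,.135,.17))):
        h=cv2.convexHull(((proj(p,W(v,B))+.5)*4).astype(np.float32));cv2.fillConvexPoly(m,h.round().astype(np.int32),1)
    return cv2.resize(m.astype(np.float32),(640,480),interpolation=cv2.INTER_AREA)
def cost(v,pr=0):
    c=0
    for p,m,k in zip(ps,ms,kn):
        s=sil(v,p);c+=np.abs(s-m).sum()/m.sum()
    return c
best=min((minimize(cost,[.53,-.155,y,.03],method="Nelder-Mead",options=dict(initial_simplex=np.array([.53,-.155,y,.03])+np.vstack([np.zeros(4),np.diag([.02,.02,.06,.015])]),xatol=1e-4)) for y in(-.12,0,.12)),key=lambda r:r.fun)
v=best.x;print(v.round(4),best.fun)
K=W(v,np.array([-.005,-.06,.108]));print("knob",K.round(4),[(proj(p,K)-k).round(1) for p,k in zip(ps,kn)], tri([ray(p,k) for p,k in zip(ps,kn)]))
E
python3 fit.py
```

```text
[ 0.5106 -0.1537 -0.0348  0.0538] 0.10049448285244447
knob [ 0.5035 -0.2134  0.108 ] [array([-2.7, -1.3]), array([-0.3, -0.5])] (array([ 0.49740544, -0.22157843,  0.11260833]), [6.624203628791742e-05, 6.624203628781719e-05])
```

Request:
move_arm --pt "-0.475 -0.5 0 0 0 1" --pt "-0.475 -0.5 0 0 0 1" --pt "-0.475 -0.5 0 0 0 1" --pt "-0.475 -0.5 0 0 0 1" --pt "-0.475 -0.5 0 0 0 1" --pt "-0.475 -0.5 0 0 0 1" --pt "-0.475 -0.5 0 0 0 1" --gripper -1

```text
clock: 2.52
tool_pos: [0.3343, -0.2007, 0.4049]
orientation: [0.811, 3.035, -0.001]
force: [1.1, 0.2, -0.3]
grip_width: 0.0882
grip_force: 0.0
```

```bash
cat > plan.py <<'E'
from h import *
def tgt(K,yaw,tilt,back):
    s,c=np.sin(tilt),np.cos(tilt)
    M=np.array([[-c,0,s],[0,1,0],[-s,0,-c]]) # cols tool x,y,z
    M=R.from_euler('z',yaw).as_matrix()@M
    return np.array(K)-(0.147+back)*M[:,2],R.from_matrix(M)
def delta(K,yaw,tilt,back):
    o=get_obs();P,Q=tgt(K,yaw,tilt,back)
    print("tcp",np.round(o["tool_pos"],4),"target",P.round(4),"shift",((P-o["tool_pos"])/.4).round(4),"turn",((Q*R.from_rotvec(o["orientation"]).inv()).as_rotvec()/np.radians(60)).round(4))
E
python3 -c "
from plan import *
print(np.linalg.det(tgt([0,0,0],0,.7,0)[1].as_matrix()))
delta([.502,-.215,.109],-.035,np.radians(44),.09)"
```

```text
0.9999999999999997
tcp [ 0.3343 -0.2007  0.4049] target [ 0.3375 -0.2092  0.2795] shift [ 0.0079 -0.0214 -0.3135] turn [-0.2033 -0.7115  0.442 ]
```

Request:
move_arm --pt "0.01 -0.02 -0.31 -0.203 -0.711 0.442" --pt "0.01 -0.02 -0.31 -0.203 -0.711 0.442" --pt "0.01 -0.02 -0.31 -0.203 -0.711 0.442" --pt "0.01 -0.02 -0.31 -0.203 -0.711 0.442" --pt "0.01 -0.02 -0.31 -0.203 -0.711 0.442" --pt "0.01 -0.02 -0.31 -0.203 -0.711 0.442" --pt "0.01 -0.02 -0.31 -0.203 -0.711 0.442"

```text
clock: 3.4
tool_pos: [0.3784, -0.1804, 0.3363]
orientation: [0.096, 2.446, -0.03]
force: [-0.1, 0.5, 0.1]
grip_width: 0.0881
grip_force: 0.0
```

```bash
python3 - <<'E'
from plan import *
p=snapshot("wrist");cv2.imwrite("pics/w1.png",p["image"]);q=snapshot("side");c,M=cam(p);print(c,M[:,2])
rs=[]
for x in(p,q):
    for t in("knob_grip","cover_plate"):
        for r in trace(x,t)[:2]: print(t,r["conf"],np.round(r["at"],1),r["pixels"].sum(), cv2.boundingRect(r["pixels"].astype(np.uint8)))
    r=trace(x,"knob_grip")
    if r: rs.append(ray(x,r[0]["at"]))
if len(rs)>1: print(tri(rs))
print("proj",proj(p,np.array([[.5035,-.2134,.108],[.502,-.2155,.109]])))
print(get_obs()["joint_positions"])
delta([.502,-.215,.109],-.035,np.radians(44),0)
E
```

```text
[ 0.3307282  -0.17678339  0.27096813] [ 0.83945413 -0.06252083 -0.53982211]
knob_grip 0.65 [280.8 173.1] 1546 (256, 150, 45, 45)
cover_plate 0.8 [277.6  91.1] 18445 (175, 33, 187, 162)
cover_plate 0.75 [365.2 308.8] 2296 (324, 280, 70, 61)
proj [[284.4125643  170.09777987]
 [280.77925362 169.83055822]]
[-0.81617512  0.0754233   2.04237852  0.81055738  0.63987335 -2.8797582 ]
tcp [ 0.3783 -0.1808  0.336 ] target [ 0.3999 -0.2114  0.2147] shift [ 0.0542 -0.0765 -0.303 ] turn [-0.008  -0.0702  0.0412]
```

View pics/w1.png

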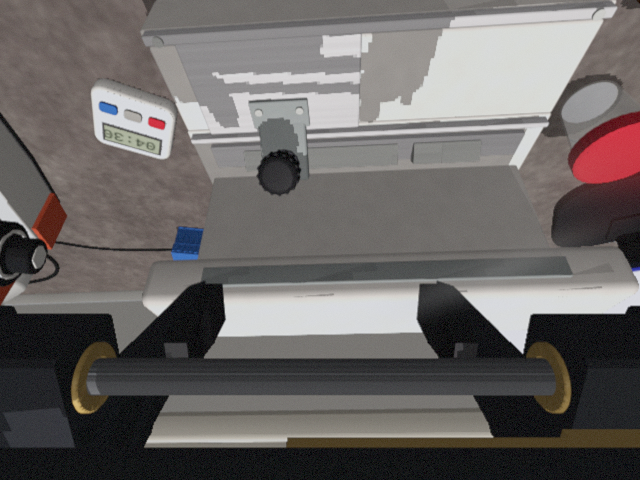

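The picture shows the knob at (280,173), with the bracket running toward the cover. The last joint is at its -2.88 limit, so I'll use the half-turn grasp, with the camera on the hood side and still clear above it.

```bash
sed -i 's/\[\[-c,0,s\],\[0,1,0\],\[-s,0,-c\]\]/[[c,0,s],[0,-1,0],[s,0,-c]]/' plan.py; python3 - <<'E'
from plan import *
o=get_obs();z=R.from_rotvec(o["orientation"]).as_matrix()[:,2];print(z.round(3),(np.array(z)*1).round(3))
P,Q=tgt([.502,-.215,.109],-.035,np.radians(44),.09)
R0=R.from_rotvec(o["orientation"])
for k in(1,2): R0=R.from_rotvec(z*np.radians(60))*R0
print(((Q*R0.inv()).as_rotvec()/np.radians(60)).round(3))
E
```

```text
[ 0.638 -0.047 -0.769] [ 0.638 -0.047 -0.769]
[ 0.658 -0.1   -0.705]
```

Request:
move_arm --pt "-0.05 0 0.2 0.32 -0.023 -0.384" --pt "-0.05 0 0.2 0.638 -0.047 -0.769" --pt "-0.05 0 0.2 0.638 -0.047 -0.769" --pt "-0.05 0 0.2 0.638 -0.047 -0.769" --pt "-0.05 0 0.2 0.638 -0.047 -0.769" --pt "-0.05 0 0.2 0.638 -0.047 -0.769"

```text
clock: 4.55
tool_pos: [0.3583, -0.1807, 0.4161]
orientation: [1.339, 2.107, 0.426]
force: [-0.4, 0.5, 1.0]
grip_width: 0.0885
grip_force: 0.0
```

Request:
move_arm --pt "0 0 0 0.32 -0.023 -0.384" --pt "0 0 0 0.638 -0.047 -0.769" --pt "0 0 0 0.638 -0.047 -0.769" --pt "0 0 0 0.638 -0.047 -0.769" --pt "0 0 0 0.638 -0.047 -0.769" --pt "0 0 0 0.638 -0.047 -0.769"

```text
clock: 5.3
tool_pos: [0.3584, -0.1807, 0.4161]
orientation: [2.357, 1.23, 0.815]
force: [0.2, -0.2, 0.3]
grip_width: 0.0878
grip_force: 0.0
```

```bash
python3 - <<'E'
from plan import *
print(np.round(get_obs()["joint_positions"],3))
delta([.502,-.215,.109],-.035,np.radians(44),.09)
E
```

```text
[-0.859 -0.073  1.958  0.651  0.839 -0.592]
tcp [ 0.3584 -0.1807  0.4161] target [ 0.3375 -0.2092  0.2795] shift [-0.0522 -0.0713 -0.3415] turn [ 0.6548 -0.1009 -0.7013]
```

Request:
move_arm --pt "-0.05 -0.07 0 0.33 -0.05 -0.35" --pt "-0.05 -0.07 -0.05 0.655 -0.101 -0.701" --pt "-0.05 -0.07 -0.1 0.655 -0.101 -0.701" --pt "-0.05 -0.07 -0.2 0.655 -0.101 -0.701" --pt "-0.05 -0.07 -0.34 0.655 -0.101 -0.701" --pt "-0.05 -0.07 -0.34 0.655 -0.101 -0.701" --pt "-0.05 -0.07 -0.34 0.655 -0.101 -0.701" --pt "-0.05 -0.07 -0.34 0.655 -0.101 -0.701"

```text
clock: 6.3
tool_pos: [0.3385, -0.2088, 0.2808]
orientation: [2.897, -0.041, 1.172]
force: [-0.2, 0.4, 0.2]
grip_width: 0.0882
grip_force: 0.0
```

```bash
python3 - <<'E'
from plan import *
p=snapshot("wrist");q=snapshot("side");s=snapshot("scene");c,M=cam(p);print(c,M[:,2])
cv2.imwrite("pics/w2.png",np.hstack([cv2.resize(p["image"],(400,300)),q["image"][150:390,200:520].repeat(1,0)[:300].copy() if 0 else cv2.resize(q["image"][150:390,200:520],(400,300))]))
rs=[]
for n,x in zip("wqs",(p,q,s)):
    for r in trace(x,"knob_grip")[:2]: print(n,r["conf"],np.round(r["at"],1),r["pixels"].sum(), cv2.boundingRect(r["pixels"].astype(np.uint8)))
    r=[r for r in trace(x,"knob_grip") if r["pixels"].sum()<5000]
    if r: rs.append(ray(x,r[0]["at"]))
if len(rs)>1: print(tri(rs))
print("proj",proj(p,np.array([[.5035,-.2134,.108],[.502,-.2155,.109]])))
print(np.round(get_obs()["joint_positions"],3))
delta([.502,-.215,.109],-.035,np.radians(44),0)
E
```

```text
[ 0.4075167  -0.21093295  0.32039337] [ 0.44862292 -0.01848553 -0.89352994]
w 0.92 [326.6 248.6] 1433 (303, 226, 43, 44)
q 0.75 [373.2 291.7] 290 (363, 280, 20, 19)
s 0.4 [276.8 266.7] 311 (272, 253, 13, 29)
s 0.29 [389.8 290.2] 1177 (359, 259, 58, 49)
(array([ 0.45363388, -0.15083218,  0.1219326 ]), [0.07798404301317388, 0.0849825059220047, 0.15677660608778374])
proj [[318.19549575 249.52708098]
 [321.50123256 250.92176863]]
[-0.973  0.141  2.169  1.145  0.663 -0.258]
tcp [ 0.3384 -0.2086  0.2804] target [ 0.3999 -0.2114  0.2147] shift [ 0.1538 -0.007  -0.1641] turn [ 0.0036  0.0004 -0.0034]
```

View pics/w2.png

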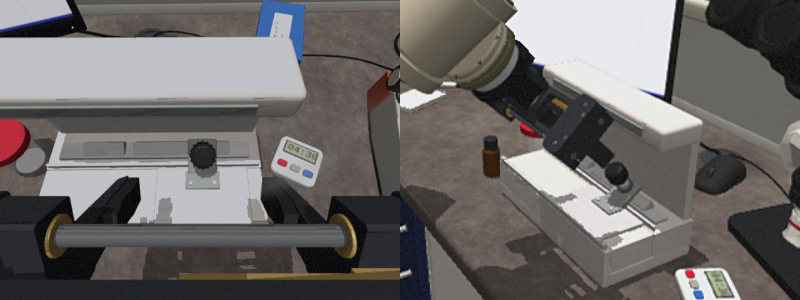

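The left view shows the knob at about (325,248) at full resolution, between the open fingers. The side view shows the gripper clear of the hood. Next I refine the knob position and the yaw.

```bash
python3 - <<'E'
from plan import *
p=snapshot("wrist");q=snapshot("side");o=get_obs()
Rt=R.from_rotvec(o["orientation"]);c,M=cam(p)
rel=Rt.inv().apply(c-o["tool_pos"]);rM=Rt.as_matrix().T@M
R1=R.from_rotvec([.096,2.446,-.03]);c1=np.array([.3783,-.1808,.336])+R1.apply(rel);print("check",c1)
p1=dict(p,xyz=c1,orientation=R1.as_matrix()@rM)
rs=[ray(p,(325.3,248.3)),ray(p1,(279.5,172.8)),ray(q,(373,289.8))]
print(tri(rs),tri(rs[:2]))
g=cv2.cvtColor(p["image"],cv2.COLOR_BGR2GRAY)
L=cv2.createLineSegmentDetector().detect(g)[0][:,0]
for l in L:
    if np.hypot(l[2]-l[0],l[3]-l[1])<110 or abs(l[3]-l[1])>.3*abs(l[2]-l[0]) or l[1]>300: continue
    out=[]
    for z in(.197,.167,.064,.058):
        P=[]
        for uv in(l[:2],l[2:]):
            cc,d=ray(p,uv);P.append(cc+d*(z-cc[2])/d[2])
        P=np.array(P);v=P[1]-P[0];v=v if v[1]>0 else -v;out.append((z,round(float(np.arctan2(-v[0],v[1])),4),P.mean(0)[0].round(3)))
    print(l.round(0),out)
E
```

```text
check [ 0.33160671 -0.1767377   0.27162418]
(array([ 0.50404078, -0.21728911,  0.10815488]), [0.0004664368748690052, 0.0014182263052606218, 0.0011902233209413182]) (array([ 0.50283182, -0.21703365,  0.11088353]), [0.0006332002634500723, 0.0006332002634500359])
[301. 267.  78. 270.] [(0.197, -0.0133, np.float64(0.457)), (0.167, -0.0133, np.float64(0.469)), (0.064, -0.0133, np.float64(0.51)), (0.058, -0.0133, np.float64(0.513))]
[ 76. 265. 301. 263.] [(0.197, -0.0176, np.float64(0.459)), (0.167, -0.0176, np.float64(0.471)), (0.064, -0.0176, np.float64(0.514)), (0.058, -0.0176, np.float64(0.516))]
[ -1.  48. 114.  21.] [(0.197, 0.3689, np.float64(0.593)), (0.167, 0.3689, np.float64(0.638)), (0.064, 0.3689, np.float64(0.793)), (0.058, 0.3689, np.float64(0.802))]
[301. 256.  97. 257.] [(0.197, -0.0225, np.float64(0.461)), (0.167, -0.0225, np.float64(0.475)), (0.064, -0.0225, np.float64(0.52)), (0.058, -0.0225, np.float64(0.523))]
[  1. 173. 413. 170.] [(0.197, -0.0176, np.float64(0.5)), (0.167, -0.0176, np.float64(0.523)), (0.064, -0.0176, np.float64(0.601)), (0.058, -0.0176, np.float64(0
[... 665 characters left out ...]
 np.float64(0.527))]
[418.   3. 124.   7.] [(0.197, 0.0005, np.float64(0.616)), (0.167, 0.0005, np.float64(0.667)), (0.064, 0.0005, np.float64(0.841)), (0.058, 0.0005, np.float64(0.852))]
[617.   0. 463.   2.] [(0.197, -0.0098, np.float64(0.616)), (0.167, -0.0098, np.float64(0.667)), (0.064, -0.0098, np.float64(0.841)), (0.058, -0.0098, np.float64(0.851))]
[407. 183. 267. 185.] [(0.197, -0.0163, np.float64(0.493)), (0.167, -0.0163, np.float64(0.513)), (0.064, -0.0163, np.float64(0.585)), (0.058, -0.0163, np.float64(0.589))]
[263. 185.  87. 186.] [(0.197, -0.0171, np.float64(0.494)), (0.167, -0.0171, np.float64(0.515)), (0.064, -0.0171, np.float64(0.587)), (0.058, -0.0171, np.float64(0.591))]
```

```bash
python3 -c "
from plan import *
delta([.502,-.217,.111],-.017,np.radians(44),.0)
delta([.502,-.217,.111],-.017,np.radians(44),.04)"
```

```text
tcp [ 0.3384 -0.2086  0.2803] target [ 0.3999 -0.2153  0.2167] shift [ 0.1536 -0.0165 -0.159 ] turn [0.0035 0.0004 0.0139]
tcp [ 0.3384 -0.2086  0.2803] target [ 0.3721 -0.2148  0.2455] shift [ 0.0842 -0.0154 -0.0871] turn [0.0035 0.0004 0.0139]
```

Request:
move_arm --pt "0.04 -0.016 -0.043 0.0035 0 0.014" --pt "0.084 -0.016 -0.087 0.0035 0 0.014" --pt "0.105 -0.0165 -0.109 0.0035 0 0.014" --pt "0.125 -0.0165 -0.13 0.0035 0 0.014" --pt "0.14 -0.0165 -0.145 0.0035 0 0.014" --pt "0.1535 -0.0165 -0.159 0.0035 0 0.014" --pt "0.1535 -0.0165 -0.159 0.0035 0 0.014"

```text
clock: 7.72
tool_pos: [0.4, -0.2152, 0.2165]
orientation: [2.907, -0.024, 1.175]
force: [-0.1, -0.8, 0.1]
grip_width: 0.0881
grip_force: 0.0
```

```bash
python3 - <<'E'
from plan import *
p=snapshot("wrist");q=snapshot("side")
cv2.imwrite("pics/w3.png",np.hstack([cv2.resize(p["image"],(400,300)),cv2.resize(q["image"][200:380,260:500],(400,300))]))
print(np.round(get_obs()["joint_positions"],3))
delta([.502,-.217,.111],-.017,np.radians(44),.0)
E
```

```text
[-0.85   0.386  2.068  1.389  0.55  -0.457]
tcp [ 0.3998 -0.2152  0.2168] target [ 0.3999 -0.2153  0.2167] shift [ 0.0003 -0.0001 -0.0002] turn [-0.      0.0005 -0.0001]
```

View pics/w3.png

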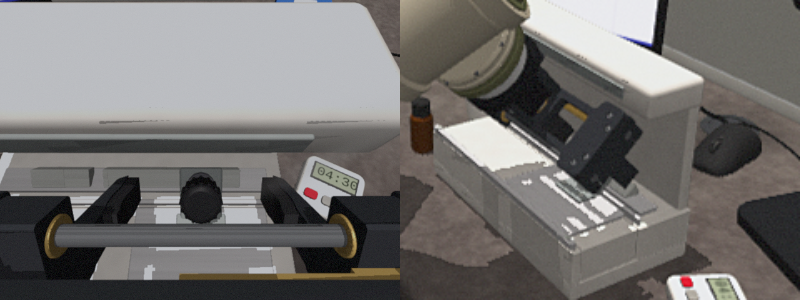

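The knob sits midway between the fingers (wrist view about (200,198) in the half-size picture), and there is no contact. I'll close the gripper.

Request:
move_arm --pt "0 0 0 0 0 0" --pt "0 0 0 0 0 0" --pt "0 0 0 0 0 0" --pt "0 0 0 0 0 0" --pt "0 0 0 0 0 0" --pt "0 0 0 0 0 0" --gripper 1 --grip_force 40

```text
clock: 8.57
tool_pos: [0.3998, -0.2152, 0.2167]
orientation: [2.907, -0.025, 1.175]
force: [-0.1, -0.6, -0.9]
grip_width: 0.0302
grip_force: 0.0
```

Request:
move_arm --pt "0 0 0 0 0 0" --pt "0 0 0 0 0 0" --pt "0 0 0 0 0 0"

```text
clock: 8.95
tool_pos: [0.3998, -0.2153, 0.2167]
orientation: [2.907, -0.025, 1.175]
force: [1.2, -1.0, -0.0]
grip_width: 0.0247
grip_force: 40.0
```

Request:
move_arm --pt "-0.003 0 0.0045 0 0 0" --pt "-0.006 0 0.009 0 0 0" --pt "-0.009 0 0.0135 0 0 0" --pt "-0.0125 0 0.018 0 0 0" --pt "-0.0125 0 0.018 0 0 0" --pt "-0.0125 0 0.018 0 0 0"

```text
clock: 9.7
tool_pos: [0.3948, -0.2152, 0.2238]
orientation: [2.907, -0.025, 1.174]
force: [4.5, -2.0, -6.9]
grip_width: 0.0245
grip_force: 40.0
```

```bash
python3 - <<'E'
from plan import *
o=get_obs();print({k:np.round(o[k],4).tolist() for k in("tool_pos","force","grip_width","grip_force")})
E
```

```text
{'tool_pos': [0.3948, -0.2152, 0.2238], 'force': [4.5109, -1.9908, -6.9143], 'grip_width': 0.0245, 'grip_force': 39.9981}
```

Request:
move_arm --pt "0.0003 0.015 0 0 0 0" --pt "0.0008 0.045 0 0 0 0" --pt "0.0013 0.075 0 0 0 0" --pt "0.0018 0.105 0 0 0 0" --pt "0.0023 0.135 0 0 0 0" --pt "0.0028 0.165 0 0 0 0" --pt "0.0032 0.1875 0 0 0 0" --pt "0.0032 0.1875 0 0 0 0" --pt "0.0032 0.1875 0 0 0 0"

```text
clock: 10.82
tool_pos: [0.3961, -0.1398, 0.2237]
orientation: [2.908, -0.023, 1.175]
force: [6.8, 2.6, -6.1]
grip_width: 0.0244
grip_force: 40.0
```

```bash
python3 - <<'E'
from plan import *
p=snapshot("wrist");q=snapshot("side")
cv2.imwrite("pics/w4.png",np.hstack([cv2.resize(p["image"],(400,300)),cv2.resize(q["image"][200:380,260:500],(400,300))]))
E
```

```text
(no output)
```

View pics/w4.png

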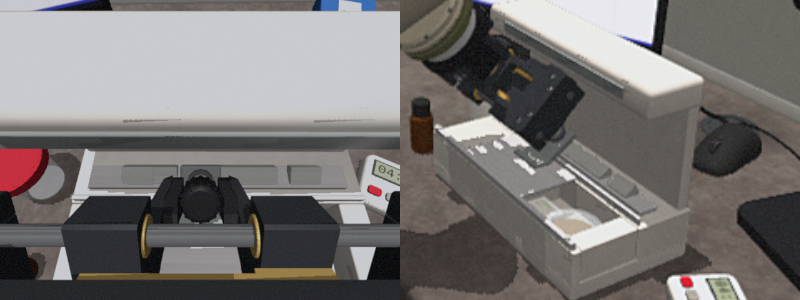

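The cover has slid about 75 mm and the well with the dish is exposed. Next I release the knob, with the fingers still loosely around it, and push the cover gently to feel for the hole.

Request:
move_arm --pt "0 0 0 0 0 0" --pt "0 0 0 0 0 0" --pt "0 0.002 0 0 0 0" --pt "0 0.005 0 0 0 0" --pt "0 0.01 0 0 0 0" --pt "0 0.015 0 0 0 0" --pt "0 0.02 0 0 0 0" --pt "0 0.02 0 0 0 0" --gripper 0.23 --grip_force 20

```text
clock: 11.92
tool_pos: [0.3962, -0.1325, 0.224]
orientation: [2.906, -0.026, 1.175]
force: [0.5, -4.5, -0.6]
grip_width: 0.0337
grip_force: 1.9
```

Request:
move_arm --pt "0.0001 0.005 0 0 0 0" --pt "0.0002 0.01 0 0 0 0" --pt "0.0003 0.015 0 0 0 0" --pt "0.0004 0.02 0 0 0 0" --pt "0.0004 0.02 0 0 0 0"

```text
clock: 12.55
tool_pos: [0.3962, -0.1238, 0.2239]
orientation: [2.908, -0.023, 1.175]
force: [0.7, 0.3, -0.6]
grip_width: 0.0338
grip_force: 0.0
```

Request:
move_arm --pt "0.0001 0.005 0 0 0 0" --pt "0.0002 0.01 0 0 0 0" --pt "0.0002 0.01 0 0 0 0"

```text
clock: 12.92
tool_pos: [0.3964, -0.1201, 0.2239]
orientation: [2.907, -0.024, 1.175]
force: [-0.2, -1.1, 0.5]
grip_width: 0.0338
grip_force: 0.5
```

Request:
move_arm --pt "0.0001 0.005 0 0 0 0" --pt "0.0002 0.01 0 0 0 0" --pt "0.0002 0.01 0 0 0 0"

```text
clock: 13.3
tool_pos: [0.3965, -0.1167, 0.224]
orientation: [2.905, -0.027, 1.174]
force: [-0.8, -6.7, -1.0]
grip_width: 0.0343
grip_force: 3.4
```

```bash
python3 -c "
from plan import *
o=get_obs();print(o['force'],o['tool_pos'],o['grip_force'])"
```

```text
[-0.77831207 -6.71238702 -1.03117204] [ 0.39649371 -0.11668288  0.22396709] 3.393882990349084
```

Request:
move_arm --pt "0.0001 0.0025 0 0 0 0" --pt "0.0001 0.005 0 0 0 0" --pt "0.0001 0.005 0 0 0 0"

```text
clock: 13.68
tool_pos: [0.3966, -0.1157, 0.2241]
orientation: [2.903, -0.03, 1.172]
force: [1.3, -14.1, -4.5]
grip_width: 0.034
grip_force: 7.1
```

The cover has stopped dead: 14 N, against at most 5 N of friction. I back off the push and check.

Request:
move_arm --pt "0 -0.01 0 0 0 0" --pt "0 -0.015 0 0 0 0" --pt "0 -0.015 0 0 0 0"

```text
clock: 14.05
tool_pos: [0.3965, -0.1201, 0.2239]
orientation: [2.907, -0.024, 1.175]
force: [-1.0, -0.0, -0.2]
grip_width: 0.034
grip_force: 0.0
```

```bash
python3 - <<'E'
from plan import *
p=snapshot("wrist");q=snapshot("side")
o=get_obs();print(o["tool_pos"],o["force"])
cv2.imwrite("pics/w5.png",np.hstack([cv2.resize(p["image"][150:390,160:480],(400,300)),cv2.resize(q["image"][220:340,280:440],(400,300))]))
E
```

```text
[ 0.39645369 -0.11999644  0.22389265] [-0.33162759  0.73559567 -0.37575391]
```

View pics/w5.png

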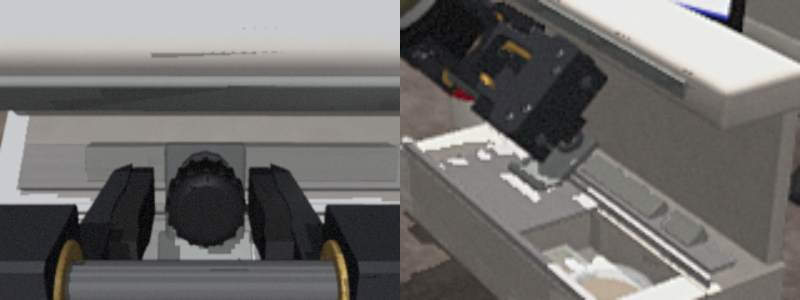

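The knob is now free between the fingers. I'll push the other way to confirm the lock, expecting about 2 mm of play.

Request:
move_arm --pt "0 -0.0075 0 0 0 0" --pt "0 -0.0125 0 0 0 0" --pt "0 -0.0175 0 0 0 0" --pt "0 -0.02 0 0 0 0" --pt "0 -0.02 0 0 0 0"

```text
clock: 14.78
tool_pos: [0.3965, -0.1282, 0.2239]
orientation: [2.907, -0.025, 1.175]
force: [-0.0, 1.3, 0.5]
grip_width: 0.0341
grip_force: 0.7
```

Request:
move_arm --pt "0 -0.0025 0 0 0 0" --pt "0 -0.005 0 0 0 0" --pt "0 -0.005 0 0 0 0"

```text
clock: 15.15
tool_pos: [0.3964, -0.1302, 0.2239]
orientation: [2.907, -0.024, 1.175]
force: [-0.2, 3.6, 0.7]
grip_width: 0.0337
grip_force: 1.5
```

Request:
move_arm --pt "0 -0.0025 0 0 0 0" --pt "0 -0.005 0 0 0 0" --pt "0 -0.005 0 0 0 0"

```text
clock: 15.52
tool_pos: [0.3964, -0.1313, 0.2238]
orientation: [2.91, -0.021, 1.177]
force: [-0.1, 10.3, 2.5]
grip_width: 0.0339
grip_force: 5.0
```

It is stopped in both directions, so the pin is in the hole. I centre, open and back out along the tool axis.

Request:
move_arm --pt "0 0.02 0 0 0 0" --pt "0 0.02 0 0 0 0" --pt "0 0.02 0 0 0 0" --pt "0 0.02 0 0 0 0" --pt "0 0.02 0 0 0 0" --pt "-0.04 0.02 0.0415 0 0 0" --pt "-0.09 0.02 0.093 0 0 0" --pt "-0.14 0.02 0.145 0 0 0" --pt "-0.19 0.02 0.197 0 0 0" --pt "-0.19 0.02 0.197 0 0 0" --gripper -1

```text
clock: 16.77
tool_pos: [0.3202, -0.1244, 0.3036]
orientation: [2.903, -0.025, 1.177]
force: [0.6, -0.0, -0.3]
grip_width: 0.088
grip_force: 0.0
```

```bash
python3 - <<'E'
from plan import *
p=snapshot("wrist");q=snapshot("side")
cv2.imwrite("pics/w6.png",np.hstack([cv2.resize(p["image"],(400,300)),cv2.resize(q["image"][200:380,260:500],(400,300))]))
rs=[]
for x in(p,q):
    for r in trace(x,"knob_grip")[:1]:
        b=cv2.boundingRect(r["pixels"].astype(np.uint8));print(r["conf"],np.round(r["at"],1),b);rs.append(ray(x,r["at"]))
print(tri(rs))
# hypotheses: knob home vs +7mm out, y from wrist
K=np.array([.5035,-.217,.109])
for s in(.09,.094,.098):
  for d in(0,.007):
    X=K+s*np.array([.017,1,0])+d*np.array([-.574,0,.819]);print(s,d,proj(p,X).round(1),proj(q,X).round(1))
E
```

```text
0.59 [321.7 236.4] (302, 217, 37, 40)
0.73 [341.8 267.6] (333, 259, 18, 18)
(array([ 0.50480001, -0.12894593,  0.10943291]), [0.0009535714510831373, 0.0009535714510830305])
0.09 0 [318.6 237.7] [341.8 267.1]
0.09 0.007 [318.7 239.1] [340.  264.7]
0.094 0 [313.1 237.7] [340.5 266.2]
0.094 0.007 [313.  239.1] [338.7 263.8]
0.098 0 [307.7 237.7] [339.2 265.4]
0.098 0.007 [307.4 239.1] [337.4 263. ]
```

View pics/w6.png

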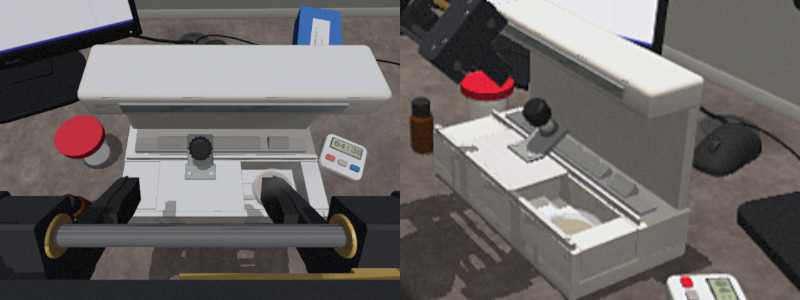

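The knob is at its home height (triangulated z 0.109 m), with the cover open about 90 mm and the other things standing where they were. I'm handing in.

```bash
python3 -c "
from plant import *
print(job_done())"
```

```text
the job is handed in; nothing more can be done
None
```

The hatch is open by about 90 mm and locked, with the pin home in the open hole: the cover stopped dead when pushed either way and the knob sits at its home height. The robot has let go, the timer, cup and bottle were not touched, and the job is handed in; no verdict was returned.

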